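Open the ratchet holder on the bedside cart

ROBOT

A 6-joint arm with a two-finger parallel gripper is mounted at the origin on the work surface. World frame = base frame: x ahead of the robot, y to its left, z up, the work surface at z = 0. Lengths are in mm, angles in rad, forces in N, time in s.
With the tool pointing down it reaches from about 325 to 875 mm from the base axis. Payload 4.4 kg.
Tool frame: the origin (TCP) lies between the finger pads; the fingertips stand 17 mm ahead of it and the grasp point (between the pads) lies 2 mm behind it; x points along the fingers, y is the direction in which the jaws open and shut, and the axes are right-handed (so a half turn about x gives the same grasp; the last joint's range is limited). The gripper opens to 85 mm and grips with 20 to 120 N. Pads are 22 mm wide; open, the fingers measure 114 mm over their backs; the gripper's body (76 mm by 85 mm) begins 54 mm behind the grasp point. The pads swing forward as they close: fully open they stand 13 mm farther back than shut.
Start: joints at [-1.254, 0.207, 1.542, -0, 1.393, -0.15], TCP at [258.756, -513.491, 248.282] pointing down, gripper open.
Joint ranges: [-2.73, 2.73], [-0.86, 2.22], [0.23, 2.46], [-1.11, 4.25], [0.08, 2.63], [-2.82, 2.82]. Speed limits (rad/s): [2.79, 2.79, 3.14, 3.14, 3.14, 3.14].

INTERFACE

Orientations are given as a unit quaternion [w, x, y, z].
In Python, from rig import r gives the robot as it stands. The module is installed in compiled form; this text tells all that it offers.
- The arm moves only by the shell command python3 -m pendant 'ROWS' [OPENING]. ROWS is JSON, a list of rows, each a list of 2 entries, a list of its own where there are three numbers: the shift along the tool's x, y, z in cm, then the turn, a rotation vector about the tool's x, y, z in degrees. In form: [[[dx, dy, dz], [wx, wy, wz]], ...]. A call has 1 to 10 rows; each row shifts and turns the commanded pose from where the row before left it, along the tool's axes as they then stand; what a row does not reach is not made up. A row lasts 1/8 s, in which the tool goes at most 62.5 mm and 10.7 degrees, less where a joint would pass 70% of its speed; a pose out of reach is approached as far as the arm can. A call is refused whole if a number of a shift passes 6.25 or a number of a turn 10.7, either way. A call with a gripper value outside its range is refused whole. OPENING is the opening, from 0 (shut) to 1 (fully open), set as the call begins (- or left out, the last holds). The fingers move at their own pace and stop on an object; the grip force is fixed at half the most. Time passes only in rows, so rows that do not move let the fingers close. It gives the time, the measured TCP pose, the force and the opening at its end, in the units of the state.
- r.sense(): the state, without advancing time (a new reading comes with each control period).
- r.camera(name): name is "scene" or "top" or "wrist"; returns the picture (420x560x3 uint8, red, green, blue); there is no depth.
- r.camera_params(name): a dict with "K" (3x3 intrinsics, pixels), "dist" ([k1, k2, p1, p2, k3] as OpenCV has them; the pictures are not rectified), "extrinsics" (4x4, takes a point from world to camera coordinates); the wrist camera has in their place "hand_eye" (4x4, takes a point from camera to tool coordinates, whose origin is the TCP and whose axes are the tool frame's). Camera axes: x right, y up, looking along -z (the intrinsics and any distortion apply to the point x, -y, -z); pixel columns grow to the right and rows downward; lengths in mm; the calibration is good to about 2 mm. A picture is of the moment at which its call begins: read the wrist's pose just before it. camera_params takes no time and is no camera call.
- r.finish_job(): hands the job in, once; it reports no verdict.
Trained networks look in the newest picture that a camera, given by its name, has taken for a name from the list of things; names that differ only in an ending like _2 or _b are one class to them, and where a whole thing is asked for, a point or a joint stands for the part that bears it (a point fixed in the world has none). Each returns a list of dicts, best first, with "confidence" (0 to 1); they miss things now and then, are a little off and sometimes report something else, mostly with a low value. They report only what shows in the picture. A call takes as long as a camera call.
- r.find_in(label, camera): "rect" ([centre column, centre row, width, height] in pixels, round what is visible of it).
The state is a dict: "time": time; "joints": joint angles; "dq": joint speeds; "joint_torque": joint torques, N m; "eef_pos": TCP position; "tcp_rot": TCP orientation; "wrist_force": force on the tool from outside, world axes, zero at the start; "wrist_torque": the same for the moment, N m; "opening": finger opening in mm.
Only numpy, scipy, OpenCV 4.12 (cv2) and the standard library are available. Lean on these libraries where they do the work, as an engineer would, in place of code of your own. Each camera call takes 0.05 s, during which the arm holds its last target. There are 200 camera calls.

TASK

Make room in the adjustable holder on the cart: press down the ratchet release on its sliding jaw and, keeping it pressed, push the jaw back along its bar, away from the lidded box, as far as it goes. Then let go so that the release springs up again. Only press and push: pick nothing up, and leave the lidded box, the mug and the two eyedrop bottles where they stand.

Things in the scene. Friction and masses are not known exactly. Their poses are not given: they have to be found in the camera images.
- holder: Adjustable ratchet holder fixed to the cart: aluminium base 300 mm (its x) by 80 mm (its y), dark notched bar in a groove along the middle, deck top 26 mm above the cart. Origin: centre of the underside. Its +x points along the bar in the OPENING direction. Fixed jaw plate (10 mm thick, top 85 mm above the cart) at the -x end, low end stop (42 mm) at the +x end.
- jaw (a joint): Travel of the grey sliding jaw along holder +x, m: 0 nearest the fixed jaw, 0.105 fully open at the end stop; starts 0 to 0.04. Slides with about 3 N friction while the release is pressed; with the release up the ratchet blocks opening (after up to 6 mm of play). At value q the jaw plate's box-side face is at holder x = -0.045 + q; the plate is 6 mm thick, 70 mm wide, top 85 mm above the cart.
- release (a joint): How far the ratchet release is pressed down, m: 0 is up (it may rest up to 0.004 down on a tooth), 0.009 is its bottom stop. Sprung, about 3.5 N at the start, 7.5 N fully down; springs up when let go. The ratchet is free from 0.005 down and must stay pressed while the jaw is pushed; 0.007 to 0.008 is a good depth.
- release_top (a point): Centre of the top of the release, a flat white pad 34 mm (along holder x) by 32 mm in the middle of the jaw carriage's open pocket (54 mm long along x, between jaw plate and thumb rest; 10 mm free each side of the pad; floor 39 mm above the cart). 56 mm above the cart when fully up; moves with jaw and pad.
- thumb_rest (a point): Middle of the upper edge of the thumb rest's inner face, 75 mm above the cart, 27 mm along holder +x from the pad's centre. The thumb rest is an upright grey block on the jaw's outer end, 12 mm thick, 50 mm wide; its inner face looks to holder -x and runs down to the pocket floor. Fingers standing on the release push this face in holder +x.
- lidbox: White flip-lid plastic box, closed, 84 x 70 x 55 mm high, loose, standing on the holder's deck next to the fixed jaw. Origin: centre of its underside. Leave it alone.
- mug: White ceramic mug, 78 mm across, 90 mm high, handle at its +y, loose, standing on the cart beyond the holder's opening end. Origin: centre of its underside. Leave it alone.
- drops_a: Eyedrop bottle, 26 mm across, 60 mm high, loose, upright on a low steel tray beyond the fixed-jaw end. Origin: centre of its underside. Leave it alone.
- drops_b: The second, equal eyedrop bottle on the same tray. Origin: centre of its underside. Leave it alone.

How it is judged (in metres and radians):
On the way, in this order (a step that is already met when the one before it is completed fails the run):
1. the release is pressed down while the jaw is still where it started (value of joint release above 0.0055 m and distance of thumb_rest from where it was at the start of the episode below 0.015 m), for 0.1 s.
2. the jaw is pushed back to its end stop (value of joint jaw above 0.098 m), for 0.1 s.
At the end, for the whole second after the job is handed in: The sliding jaw stands within 8 mm of its fully open end (joint above 0.097 m), the release has sprung up (joint below 0.0048 m), and box, mug and bottles are within 20 mm of where they stood (value of joint jaw above 0.097 m and value of joint release below 0.0048 m and linear speed of lidbox below 0.02 m/s and distance of each of lidbox, mug, drops_a, drops_b from where it was at the start of the episode below 0.02 m); the robot touches nothing.
It fails at once if the lidded box is lifted, shoved or tipped (distance of lidbox from where it was at the start of the episode above 0.02 m or angle between lidbox's own z axis and vertical above 0.35 rad).
It fails at once if the mug is lifted, shoved or tipped (distance of mug from where it was at the start of the episode above 0.02 m or angle between mug's own z axis and vertical above 0.35 rad).
It fails at once if an eyedrop bottle is lifted, shoved or tipped (distance of any of drops_a, drops_b from where it was at the start of the episode above 0.02 m or angle between any of drops_a, drops_b's own z axis and vertical above 0.35 rad).
It also fails if it takes over 32 s, if anything falls off the work surface, if the arm or the gripper's body presses on something with over 40 N, if the wrist force passes 120 N, or if a joint passes its speed limit or range.

## Working session

There is one attempt and no reset: what is moved stays moved. The work goes in short steps, Python scripts to look and compute and a shell command to move; the robot and the scene stay as the last step left them, time stands still between calls to the robot, and variables do not carry over. Pictures are saved under pics/ and viewed, about 8 in all and at most 12, crops included, and the job is handed in when it is done.

```bash
mkdir -p pics; python3 - <<'E'
from rig import r
import cv2,numpy as np
print(r.sense())
for c in ("scene","top"):
    im=r.camera(c); cv2.imwrite(f"pics/{c}1.png",im[:,:,::-1])
    for l in ("holder","jaw","release","release_top","thumb_rest","lidbox","mug","drops_a"):
        print(c,l,[(np.round(d["rect"]).tolist(),round(d["confidence"],2)) for d in r.find_in(l,c)][:3])
    p=r.camera_params(c); print(np.round(p["K"],1).tolist(),p["dist"],np.round(p["extrinsics"],3).tolist())
print(r.camera_params("wrist"))
a=cv2.imread("pics/scene1.png");b=cv2.imread("pics/top1.png")
E
```

```text
{'time': 0.0, 'joints': array([-1.25449317e+00,  2.07436687e-01,  1.54291691e+00,  7.95190888e-06,
        1.39353517e+00, -1.50519845e-01]), 'dq': array([ 6.69372279e-05,  3.80978349e-04, -3.02525261e-04,  7.89177659e-04,
        5.28527641e-05,  1.52218782e-03]), 'joint_torque': array([-2.09395308e-03, -3.83044660e+01, -2.91592598e+01, -3.80392976e-04,
        1.06885174e-02,  8.26492538e-06]), 'eef_pos': array([ 258.53815545, -512.80348077,  247.13382798]), 'tcp_rot': array([-0.16274245, -0.68786736, -0.16436093,  0.68799628]), 'wrist_force': array([-0.26942176,  0.10568477, -0.5064392 ]), 'wrist_torque': array([ 0.0195208 , -0.03319989, -0.08055747]), 'opening': 85.54699129261402}
scene holder [([293.0, 222.0, 117.0, 60.0], 0.65)]
scene jaw [([296.0, 214.0, 36.0, 32.0], 0.68)]
scene release [([295.0, 209.0, 14.0, 16.0], 0.54)]
scene release_top [([296.0, 212.0, 11.0, 4.0], 0.51)]
scene thumb_rest [([295.0, 214.0, 35.0, 36.0], 0.62)]
scene lidbox [([257.0, 222.0, 40.0, 37.0], 0.79)]
scene mug [([348.0, 133.0, 26.0, 38.0], 0.68)]
scene drops_a [([184.0, 300.0, 18.0, 20.0], 0.74), (
[... 872 characters left out ...]
.01, -11.818], [0.999, 0.024, 0.04, -549.262], [-0.04, -0.011, 0.999, -1057.534], [0.0, 0.0, 0.0, 1.0]]
{'K': array([[303.31240432,   0.        , 278.23894529],
       [  0.        , 303.31240432, 209.10450715],
       [  0.        ,   0.        ,   1.        ]]), 'dist': array([-0.00672175,  0.        ,  0.        ,  0.        ,  0.        ]), 'hand_eye': array([[ 2.36255742e-04,  2.82044068e-01, -9.59401422e-01,
        -1.25340906e+02],
       [ 9.99999895e-01, -4.42293915e-04,  1.16228036e-04,
        -4.73171724e-01],
       [-3.91555982e-04, -9.59401349e-01, -2.82044143e-01,
        -7.14288636e+01],
       [ 0.00000000e+00,  0.00000000e+00,  0.00000000e+00,
         1.00000000e+00]])}
```

```bash
cat > h.py <<'E'
from rig import r
import cv2,numpy as np
from scipy.spatial.transform import Rotation as R
def pose(s):
    q=s["tcp_rot"];T=np.eye(4);T[:3,:3]=R.from_quat([q[1],q[2],q[3],q[0]]).as_matrix();T[:3,3]=s["eef_pos"];return T
def cam(c,s=None):
    p=r.camera_params(c)
    W=np.linalg.inv(p["extrinsics"]) if "extrinsics" in p else pose(s)@p["hand_eye"]
    return np.array(p["K"]),np.array(p["dist"]),W   # W: camera->world
def ray(uv,C):
    K,d,W=C;x,y=cv2.undistortPoints(np.array([[uv]],float),K,d)[0,0]
    return W[:3,3],W[:3,:3]@np.array([x,-y,-1.])
def onz(uv,C,z):
    o,v=ray(uv,C);return o+v*(z-o[2])/v[2]
def proj(P,C):
    K,d,W=C;p=(np.linalg.inv(W)@np.c_[np.atleast_2d(P),np.ones(len(np.atleast_2d(P)))].T).T[:,:3]*[1,-1,-1]
    return cv2.projectPoints(p,np.zeros(3),np.zeros(3),K,d)[0][:,0]
def tri(obs):
    A=np.zeros((3,3));b=np.zeros(3)
    for uv,C in obs:
        o,v=ray(uv,C);v=v/np.linalg.norm(v);M=np.eye(3)-np.outer(v,v);A+=M;b+=M@o
    P=np.linalg.solve(A,b);return P
E
python3 - <<'E'
from h import *
s,t=cam("scene"),cam("top")
for n,a,b in (("rel",(295.5,211),(269.5,202.5)),("thumbpart",(295.5,214),(270,200.5)),("lid",(257,222),(314,226)),("mug",(348,133),(100,240)),("drop",(184,300),(448,234))):
    P=tri([(a,s),(b,t)]);print(n,P.round(),(proj(P,s)-a).round(1),(proj(P,t)-b).round(1))
a=cv2.imread("pics/scene1.png")[110:330,130:380];b=cv2.imread("pics/top1.png")[130:280,60:480]
cv2.imwrite("pics/s1c.png",cv2.resize(a,None,fx=2.6,fy=2.6,interpolation=3));cv2.imwrite("pics/t1c.png",cv2.resize(b,None,fx=1.9,fy=1.9,interpolation=3))
E
```

```text
rel [561.  23.  45.] [[ 1.2 -0.1]] [[0.9 1. ]]
thumbpart [564.  21.  38.] [[ 1.7 -0.1]] [[1.3 1.6]]
lid [513. -74.  50.] [[ 0.6 -0. ]] [[0.4 0.5]]
mug [467. 402.  34.] [[ 1.1 -0.1]] [[1.  1.2]]
drop [ 520. -352.   43.] [[-11.3  -0.9]] [[-8.1 -7.9]]
```

View pics/s1c.png

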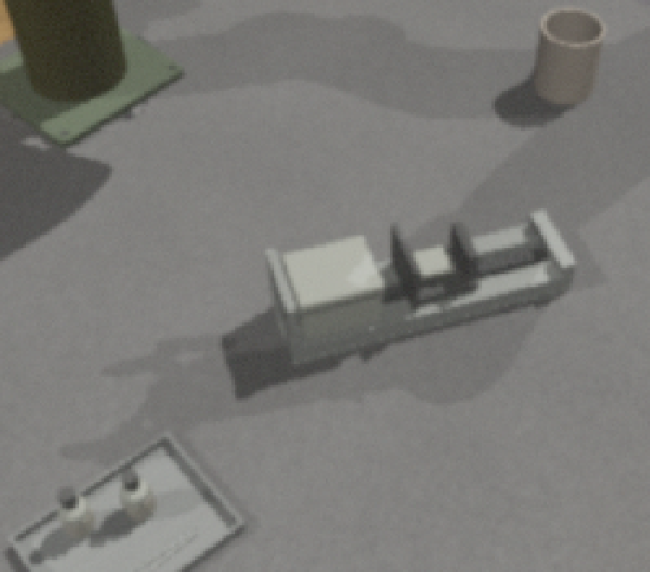

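View pics/t1c.png

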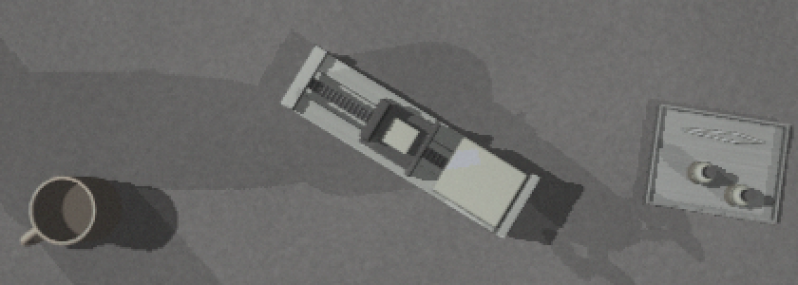

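```bash
python3 - <<'E'
from h import *
s,t=cam("scene"),cam("top")
Q={}
for n,a,b in (("pad",(296.2,210.4),(272.1,201.6)),("stop42",(343.5,202.3),(220,171)),("fixed85",(238.8,217.3),(333,238)),("mugrim",(349.5,120),(93.5,241))):
    P=tri([(a,s),(b,t)]);Q[n]=P;print(n,P.round(1),(proj(P,s)-a).round(1),(proj(P,t)-b).round(1))
d=Q["stop42"]-Q["fixed85"];print(d,np.hypot(*d[:2]),"yaw",np.degrees(np.arctan2(d[1],d[0])))
T=pose(r.sense());print(T.round(3))
E
```

```text
pad [563.8  18.6  53.7] [[ 0.4 -0. ]] [[0.3 0.3]]
stop42 [631.  137.4  35.9] [[ 0. -0.]] [[0. 0.]]
fixed85 [ 488.7 -112.4   83.3] [[0.3 0. ]] [[0.3 0.3]]
mugrim [467.7 395.8  88.6] [[ 0.7 -0.1]] [[0.7 0.8]]
[142.30018835 249.86412398 -47.39951865] 287.54377763323237 yaw 60.33804220333051
[[ 0.00000e+00  4.50000e-01 -8.93000e-01  2.58751e+02]
 [-0.00000e+00 -8.93000e-01 -4.50000e-01 -5.13509e+02]
 [-1.00000e+00  0.00000e+00  0.00000e+00  2.48305e+02]
 [ 0.00000e+00  0.00000e+00  0.00000e+00  1.00000e+00]]
```

```bash
python3 -m pendant '[[[0,-3.4,-5.2],[0,0,0]],[[0,-3.4,-5.2],[0,0,0]],[[0,-3.4,-5.2],[0,0,0]],[[0,-3.4,-5.2],[0,0,0]],[[0,-3.4,-5.2],[0,0,0]],[[0,-3.4,-5.2],[0,0,0]],[[0,-3.4,-5.2],[0,0,0]],[[0,-3.4,-5.2],[0,0,0]],[[0,-3.4,-5.2],[0,0,0]],[[0,-3.4,-5.2],[0,0,0]]]' 0
python3 -m pendant '[[[2,0,0],[-8.4,0,0]],[[2,0,0],[-8.4,0,0]],[[2,0,0],[-8.4,0,0]],[[2,0,0],[-8.4,0,0]],[[0,0,0],[0,0,0]],[[0,0,0],[0,0,0]]]'
python3 - <<'E'
from h import *
s=r.sense();print(s);T=pose(s);print(T.round(3))
im=r.camera("wrist");np.save("w1.npy",T);cv2.imwrite("pics/w1.png",im[:,:,::-1])
C=cam("wrist",s)
for l in ("release_top","release","thumb_rest","jaw","holder","lidbox"):
    for d in r.find_in(l,"wrist")[:2]: print(l,np.round(d["rect"],1),round(d["confidence"],2),onz(d["rect"][:2],C,56).round(1))
E
```

```text
time: 2.15
eef_pos: [571.0, 26.0, 248.6]
tcp_rot: [0.164, 0.688, 0.163, -0.688]
wrist_force: [0.4, -0.7, 0.2]
opening: 0.1
time: 2.9
eef_pos: [570.7, 24.1, 169.1]
tcp_rot: [0.355, 0.612, 0.355, -0.611]
wrist_force: [0.5, -0.2, -0.2]
opening: 0.2
{'time': 2.9, 'joints': array([-1.09338297e-01,  2.73988048e-01,  1.63076048e+00,  2.95702484e-05,
        1.23564696e+00,  4.10284389e-01]), 'dq': array([ 0.00132383, -0.01203691, -0.01214334, -0.00066302, -0.00281488,
       -0.00793254]), 'joint_torque': array([ 2.78589368e-02, -3.83485115e+01, -2.64349544e+01,  9.81505800e-04,
        3.75399424e-02,  4.77071386e-03]), 'eef_pos': array([570.65926658,  24.08148523, 169.06850229]), 'tcp_rot': array([ 0.35501018,  0.61201659,  0.35452399, -0.61132333]), 'wrist_force': array([ 0.52445493, -0.18357823, -0.17840723]), 'wrist_torque': array([-0.0013463 , -0.02522135,  0.01655052]), 'opening': 0.15835352063564698}
[[ 1.00000e-03  8.68000e-01 -4.97000e-01  5.70659e+02]
 [-0.00000e+00 -4.97000e-01 -8.68000e-01  2.40810e+01]
 [-1.00000e+00  1.00000e-03 -1.00000e-03  1.69069e+02]
 [ 0.00000e+00  0.00000e+00  0.00000e+00  1.00000e+00]]
release_top [274.2 215.2  43.4  42.6] 0.65 [565.6  22.9  56. ]
release_top [272.1 221.7  91.  104.6] 0.33 [561.3  18.9  56. ]
release [274.7 219.2  41.6  45. ] 0.89 [564.3  19.7  56. ]
thumb_rest [272.1 220.   89.1 103.4] 0.95 [562.1  20.2  56. ]
thumb_rest [273.3 217.1  38.2  41.2] 0.36 [564.2  21.9  56. ]
jaw [271.8 221.9  93.4 106. ] 0.82 [561.   18.9  56. ]
holder [272.6 162.2 107.3 256.9] 0.84 [586.3  61.3  56. ]
lidbox [259.  314.5  53.7  82.7] 0.88 [506.1 -52.5  56. ]
```

View pics/w1.png

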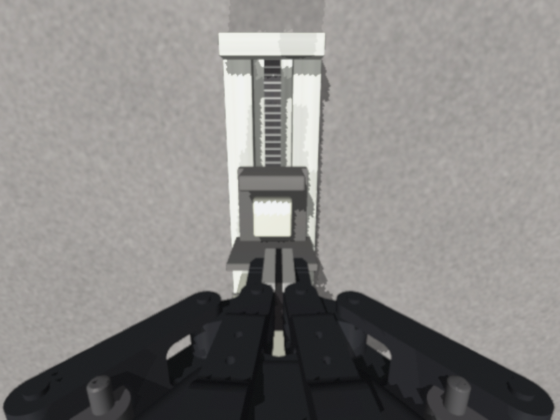

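```bash
python3 - <<'E'
from h import *
W=np.load("w1.npy")@r.camera_params("wrist")["hand_eye"];p=r.camera_params("wrist");C=(np.array(p["K"]),np.array(p["dist"]),W)
pad=onz((272.5,218),C,55);st=onz((271.5,45),C,42)
s,t=cam("scene"),cam("top")
print("pad",pad,"stop",st,"dist",np.hypot(*(st-pad)[:2]),"yaw",np.degrees(np.arctan2(*(st-pad)[1::-1])))
print("tri pad",tri([((272.5,218),C),((296.2,210.4),s),((272.1,201.6),t)]).round(1))
L,Rr=[onz(u,C,42) for u in ((219,45),(324,45))];print("stop edge yaw",np.degrees(np.arctan2(*(L-Rr)[1::-1]))-90,np.linalg.norm(L-Rr))
u=np.array([np.cos(np.radians(60.3)),np.sin(np.radians(60.3)),0])
for n,P in (("pad+-17",[pad+17*u,pad-17*u]),("thumb in/out edge",[pad+27*u+[0,0,20],pad+39*u+[0,0,20]]),("jawplate",[pad-27*u+[0,0,30],pad-33*u+[0,0,30]])):
    print(n,proj(np.array(P),C).round(1).tolist())
E
```

```text
pad [563.04194534  21.24185614  55.        ] stop [628.35826786 136.08122987  42.        ] dist 132.1147370554635 yaw 60.37040700340387
tri pad [563.2  19.5  52.1]
stop edge yaw 60.25294904310988 78.74519538695952
pad+-17 [[272.4, 198.1], [272.6, 237.1]]
thumb in/out edge [[271.8, 191.7], [271.7, 175.7]]
jawplate [[272.0, 264.0], [272.1, 271.1]]
```

```bash
python3 -m pendant '[[[2.6,-0.5,-0.65],[0,0,0]],[[2.6,0,0],[0,0,0]],[[2.6,0,0],[0,0,0]],[[0,0,0],[0,0,0]],[[0,0,0],[0,0,0]],[[0,0,0],[0,0,0]]]' 0
python3 - <<'E'
from h import *
s=r.sense();print(s["wrist_force"],pose(s)[:3,3])
cv2.imwrite("pics/w2.png",r.camera("wrist")[:,:,::-1])
a=r.camera("scene")[170:260,230:370];cv2.imwrite("pics/s2.png",cv2.resize(a[:,:,::-1],None,fx=5,fy=5,interpolation=3))
E
```

```text
time: 4.0
eef_pos: [570.3, 32.1, 91.9]
tcp_rot: [0.356, 0.612, 0.355, -0.61]
wrist_force: [-0.6, 0.0, -0.5]
opening: 0.3
[-0.59665221  0.01348674 -0.5290429 ] [570.29887629  32.13345019  91.94853398]
```

View pics/w2.png

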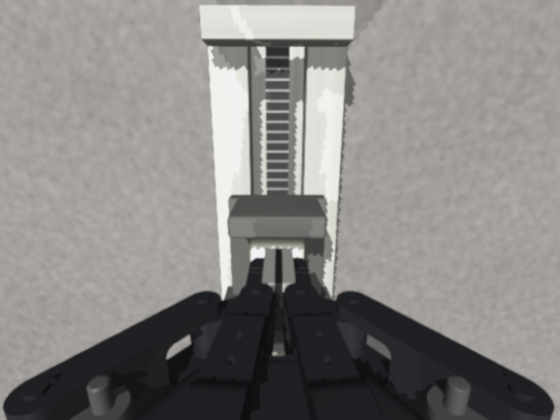

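View pics/s2.png

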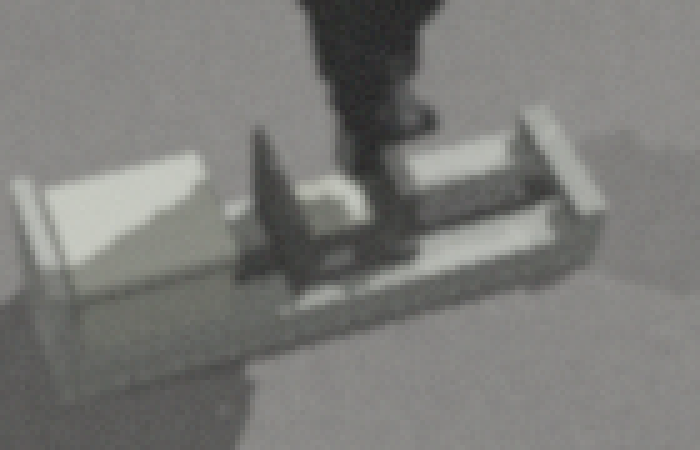

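```bash
python3 -m pendant '[[[0.8,0,0],[0,0,0]],[[0.6,0,0],[0,0,0]],[[0,0,0],[0,0,0]],[[0,0,0],[0,0,0]]]'
python3 -m pendant '[[[0.3,0,0],[0,0,0]],[[0,0,0],[0,0,0]],[[0,0,0],[0,0,0]]]'
python3 -m pendant '[[[0.2,0,0],[0,0,0]],[[0,0,0],[0,0,0]],[[0,0,0],[0,0,0]]]'
python3 -m pendant '[[[0.2,0,0],[0,0,0]],[[0,0,0],[0,0,0]],[[0,0,0],[0,0,0]]]'
```

```text
time: 4.6
eef_pos: [568.9, 32.3, 76.1]
tcp_rot: [-0.355, -0.611, -0.355, 0.611]
wrist_force: [-1.0, 0.3, 0.3]
opening: 0.1
time: 4.97
eef_pos: [569.0, 32.3, 73.3]
tcp_rot: [-0.355, -0.611, -0.355, 0.611]
wrist_force: [0.0, -0.3, 0.2]
opening: -0.3
time: 5.35
eef_pos: [569.2, 32.2, 71.7]
tcp_rot: [0.355, 0.611, 0.355, -0.611]
wrist_force: [-0.9, 0.4, 3.4]
opening: 0.2
time: 5.72
eef_pos: [569.2, 32.3, 69.5]
tcp_rot: [0.355, 0.611, 0.355, -0.611]
wrist_force: [-1.0, -0.7, 4.4]
opening: -0.2
```

```bash
python3 -m pendant '[[[0.2,0,0],[0,0,0]],[[0.2,0,0],[0,0,0]],[[0,0,0],[0,0,0]],[[0,0,0],[0,0,0]]]'
python3 - <<'E'
from h import *
F=[]
for i in range(6): r.camera("wrist"); F.append(r.sense()["wrist_force"])
print(np.mean(F,0),r.sense()["eef_pos"],np.std(F,0))
E
```

```text
time: 6.22
eef_pos: [569.2, 32.3, 65.6]
tcp_rot: [0.355, 0.611, 0.355, -0.611]
wrist_force: [-1.9, 0.2, 6.1]
opening: 0.1
[-1.33169222  0.05386334  6.39903698] [569.19046534  32.26056645  65.70487757] [0.37968213 0.38434631 0.4179206 ]
```

```bash
python3 -m pendant '[[[0.07,0,0],[0,0,0]],[[0,0,0],[0,0,0]],[[0,0,-0.3],[0,0,0]],[[0,0,-0.3],[0,0,0]],[[0,0,-0.4],[0,0,0]],[[0,0,-0.4],[0,0,0]],[[0,0,-0.4],[0,0,0]],[[0,0,-0.4],[0,0,0]],[[0,0,0],[0,0,0]]]'
python3 - <<'E'
from h import *
F=[]
for i in range(3): im=r.camera("wrist"); F.append(r.sense()["wrist_force"])
cv2.imwrite("pics/w3.png",im[:,:,::-1])
print(np.mean(F,0),r.sense()["eef_pos"])
E
```

```text
time: 7.65
eef_pos: [580.0, 51.2, 65.0]
tcp_rot: [-0.356, -0.611, -0.355, 0.611]
wrist_force: [-2.0, -0.9, 6.4]
opening: -0.1
[-2.10495979 -0.89187273  6.5417249 ] [580.0298468   51.14367684  65.04369832]
```

View pics/w3.png

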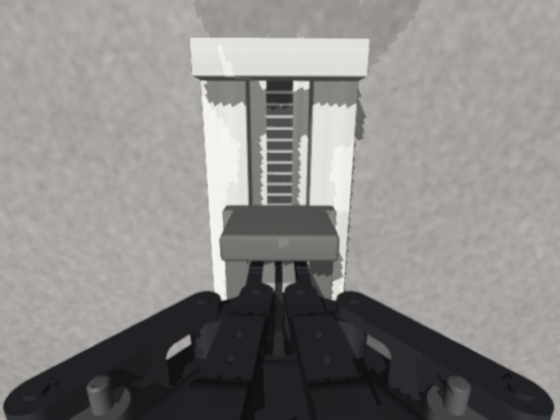

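```bash
python3 -m pendant '[[[0.03,0,-0.5],[0,0,0]],[[0,0,-0.5],[0,0,0]],[[0,0,-0.5],[0,0,0]],[[0,0,-0.5],[0,0,0]],[[0,0,-0.5],[0,0,0]],[[0,0,-0.5],[0,0,0]],[[0,0,-0.5],[0,0,0]],[[0,0,-0.5],[0,0,0]],[[0,0,-0.5],[0,0,0]],[[0,0,0],[0,0,0]]]'
python3 -m pendant '[[[0,0,-0.4],[0,0,0]],[[0,0,-0.3],[0,0,0]],[[0,0,-0.3],[0,0,0]],[[0,0,0],[0,0,0]]]'
python3 - <<'E'
from h import *
F=[]
for i in range(3): im=r.camera("wrist"); F.append(r.sense()["wrist_force"])
cv2.imwrite("pics/w4.png",im[:,:,::-1])
p=r.sense()["eef_pos"];print(np.mean(F,0),p,"pushed",(p[:2]-[569.2,32.3])@[.496,.868])
E
```

```text
time: 9.05
eef_pos: [602.5, 90.4, 64.8]
tcp_rot: [0.356, 0.611, 0.355, -0.611]
wrist_force: [-1.6, -0.4, 6.2]
opening: -0.3
time: 9.55
eef_pos: [607.3, 98.8, 64.8]
tcp_rot: [-0.356, -0.611, -0.355, 0.611]
wrist_force: [-1.8, -1.5, 6.9]
opening: -0.1
[-2.02699249 -1.39770841  6.8285123 ] [607.29480544  98.81100741  64.82366152] pushed 76.62657793221341
```

View pics/w4.png

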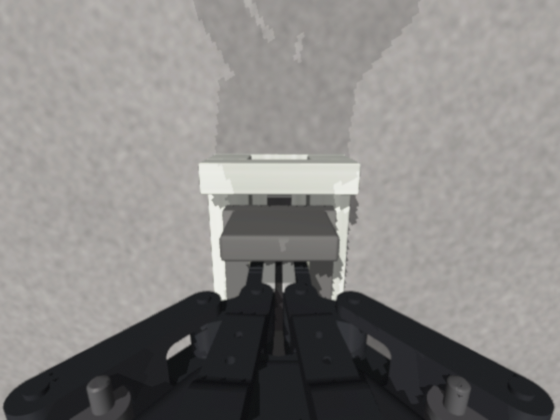

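```bash
python3 -m pendant '[[[0,0,-0.3],[0,0,0]],[[0,0,-0.3],[0,0,0]],[[0,0,0],[0,0,0]]]'
for i in 1 2; do python3 -m pendant '[[[0,0,-0.2],[0,0,0]],[[0,0,0],[0,0,0]],[[0,0,0],[0,0,0]]]'; done
```

```text
time: 10.07
eef_pos: [610.3, 104.0, 64.8]
tcp_rot: [-0.356, -0.611, -0.355, 0.611]
wrist_force: [-2.9, -1.6, 7.2]
opening: 0.0
time: 10.45
eef_pos: [611.1, 105.3, 64.7]
tcp_rot: [-0.356, -0.611, -0.355, 0.612]
wrist_force: [-2.2, -2.0, 6.1]
opening: -0.3
time: 10.82
eef_pos: [612.0, 106.7, 64.7]
tcp_rot: [-0.356, -0.611, -0.355, 0.612]
wrist_force: [-0.9, -4.5, 7.6]
opening: -0.1
```

```bash
for i in 1 2 3; do python3 -m pendant '[[[0,0,-0.2],[0,0,0]],[[0,0,0],[0,0,0]],[[0,0,0],[0,0,0]]]'; done
```

```text
time: 11.2
eef_pos: [612.9, 108.1, 64.6]
tcp_rot: [-0.356, -0.611, -0.355, 0.612]
wrist_force: [-2.8, -4.8, 6.8]
opening: 0.4
time: 11.58
eef_pos: [612.9, 108.2, 64.6]
tcp_rot: [-0.357, -0.609, -0.354, 0.613]
wrist_force: [-6.4, -8.5, 10.4]
opening: -0.2
time: 11.95
eef_pos: [612.9, 108.2, 64.6]
tcp_rot: [-0.357, -0.608, -0.354, 0.615]
wrist_force: [-8.7, -13.0, 12.6]
opening: -0.0
```

```bash
python3 -m pendant '[[[0,0,0.2],[0,0,0]],[[0,0,0.1],[0,0,0]],[[0,0,0],[0,0,0]]]'
python3 -m pendant '[[[-0.4,0,0],[0,0,0]],[[-0.6,0,0],[0,0,0]],[[-1,0,0.05],[0,0,0]],[[-2,0,0.1],[0,0,0]],[[-3,0,0],[0,0,0]],[[-3,0,0],[0,0,0]],[[0,0,0],[0,0,0]],[[0,0,0],[0,0,0]]]'
python3 - <<'E'
from h import *
s=r.sense();im=r.camera("wrist");cv2.imwrite("pics/w5.png",im[:,:,::-1]);b=r.camera("top")[130:280,60:480];a=r.camera("scene")[110:330,130:380]
cv2.imwrite("pics/t5.png",cv2.resize(b[:,:,::-1],None,fx=1.9,fy=1.9,interpolation=3))
cv2.imwrite("pics/s5.png",cv2.resize(a[:,:,::-1],None,fx=2.6,fy=2.6,interpolation=3))
C=cam("wrist",s)
for l in ("release_top","release"):
    for d in r.find_in(l,"wrist")[:1]: print(l,np.round(d["rect"],1),round(d["confidence"],2),onz(d["rect"][:2],C,56).round(1))
for l in ("lidbox","mug","drops_a"): print(l,[np.round(d["rect"]).tolist() for d in r.find_in(l,"top")[:2]],[np.round(d["rect"]).tolist() for d in r.find_in(l,"scene")[:2]])
u=np.array([.496,.868,0]);P=np.array([563.0,20.8,56])
for k in (75,80,85): print(k,proj(np.array([P+(k-17)*u,P+(k+17)*u,P+k*u+27*u+[0,0,19],P+k*u-27*u+[0,0,29]]),C).round(1).tolist())
E
```

```text
time: 12.32
eef_pos: [612.9, 108.1, 64.6]
tcp_rot: [-0.356, -0.61, -0.355, 0.613]
wrist_force: [-4.0, -5.8, 7.8]
opening: 0.2
time: 13.32
eef_pos: [612.7, 109.5, 164.5]
tcp_rot: [0.355, 0.612, 0.356, -0.611]
wrist_force: [-0.5, -0.0, -0.1]
opening: -0.2
release_top [281.  230.7  42.4  40.7] 0.59 [606.6  95.3  56. ]
release [280.4 232.8  39.1  39.9] 0.68 [605.3  94.   56. ]
lidbox [[315.0, 227.0, 49.0, 51.0], [249.0, 186.0, 18.0, 34.0]] [[258.0, 222.0, 39.0, 37.0]]
mug [[98.0, 241.0, 49.0, 35.0]] [[355.0, 144.0, 6.0, 11.0]]
drops_a [[430.0, 224.0, 14.0, 7.0], [450.0, 234.0, 18.0, 11.0]] [[182.0, 301.0, 18.0, 20.0], [159.0, 308.0, 13.0, 19.0]]
75 [[279.8, 262.1], [279.9, 224.2], [280.1, 219.9], [279.9, 291.0]]
80 [[279.8, 256.7], [279.9, 218.4], [280.1, 213.5], [279.9, 285.2]]
85 [[279.8, 251.3], [280.0, 212.5], [280.2, 207.0], [280.0, 279.4]]
```

View pics/w5.png

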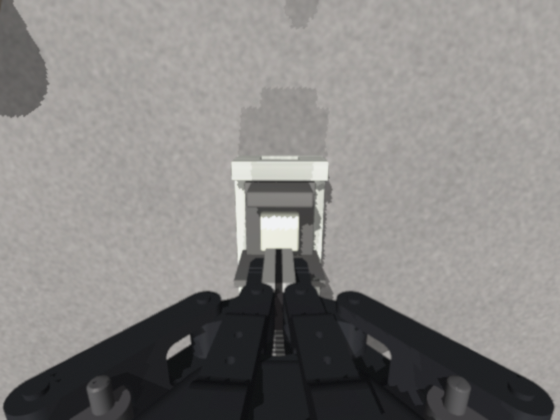

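View pics/s5.png

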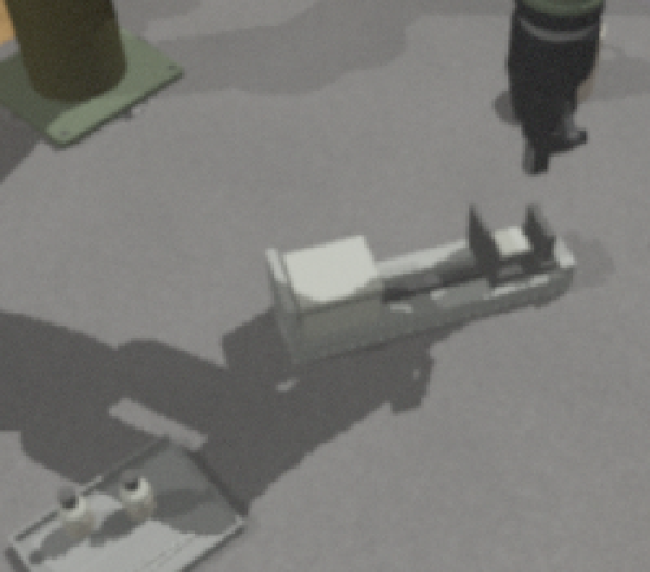

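```bash
python3 -c "
from rig import r
print(r.finish_job())"
```

```text
the job is handed in; nothing more can be done
None
```

I pressed the release with closed fingers (about 6.5–7 N, roughly 7 mm deep) and kept it pressed while pushing the jaw to its end stop. I then took off most of the push, lifted straight up, and handed the job in at about 14 s.

- **Jaw at the stop:** the TCP stopped moving after an 87 mm push while the sideways force rose to about 15 N. After I lifted off, the wrist picture showed the pad shifted about 85 mm from its start, with the thumb rest against the end stop, so it did not slip back.
- **Release up:** the pad shows bright and at the expected place for its raised height. I did not measure its height separately after letting go.
- **Other objects:** the lidded box and bottles look unmoved in the scene picture, and the box, mug and bottle detections stayed within 1–2 pixels of the start, which is detector noise. In the last scene picture the arm partly hid the mug, so only the top view (2 pixels off) checks it. The network also gave a few false hits: a second "lidbox" on the arm and a partial "drops_a" on the tray.
- **Robot clear:** the final wrist force was about zero, with the TCP at z = 164 mm, so the robot touches nothing.

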